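# Make up the fastening kit and the test-weld kit

## Task

Make up two kits on the boards: the bright bolt and the bright nut go on the blue board, the copper gas nozzle and the smaller, darker weld coupon on the yellow board. Lay each flat on its own white silhouette, centred, the long ones lengthwise along it (either way round). Leave the rusty bolt, the rusty nut and the larger coupon where they are.

Things in the scene. Friction and masses are not known exactly. Their poses are not given: they have to be found in the camera images.
- blue_board: Flat blue kit board for the fastening kit, fixed to the bench for the job, 110 mm (its x) by 180 mm (its y), 5 mm thick; origin at the centre of its underside, z up, top face at z = 5 mm. Two white painted silhouettes on it: a bar 82 mm (along x) by 43 mm, centred at x = 0, y = +45 mm, for the bolt; a disc of 44 mm diameter, centred at x = 0, y = -45 mm, for the nut.
- yellow_board: Flat yellow kit board for the test-weld kit, fixed, same size as the blue one (110 mm x, 180 mm y, 5 mm thick; origin at the centre of its underside, z up). Two white painted bars: the narrower one 82 mm (along x) by 42 mm, centred at x = 0, y = +45 mm, for the gas nozzle; the wider one 96 mm (along x) by 56 mm, centred at x = 0, y = -45 mm, for the coupon.
- bright_bolt: Bright grey M16 hex bolt lying down, 66 mm long (its y, hexagonal head at +y), head 27 mm across by 24 mm high and 12 mm long, shank 16 mm thick from y = -32 to +21 mm with its axis about 10 mm above what it lies on. Origin: middle of its length, at the underside. About 0.16 kg.
- bolt_mid (a point): The point on the bright bolt's axis, at the middle of its length, 10 mm above its underside.
- bright_nut: Bright grey M16 hex nut lying flat, 24 mm across flats (its x), 27 mm across corners (its y), 13 mm high. Origin: centre of its underside. 0.03 kg.
- copper_nozzle: Copper-coloured gas nozzle of a welding torch, lying down, 66 mm long (its x), 26 mm thick (y and z). Origin: middle of its length, at the underside. About 0.11 kg.
- small_coupon: The smaller, darker weld test coupon: flat steel plate lying flat with a groove across its middle, 40 mm (its x) by 80 mm (its y), 12 mm thick. Origin: centre of its underside. About 0.3 kg.
- rusty_bolt: Rusty brown M16 hex bolt, same size as the bright one; a spare, not wanted. Origin and axes as for the bright bolt.
- rusty_nut: Rusty brown M16 hex nut, same size as the bright one; a spare, not wanted. Origin and axes as for the bright nut.
- large_coupon: The larger, lighter grey weld test coupon, 50 mm (its x) by 100 mm (its y), 10 mm thick; a spare, not wanted. Origin: centre of its underside. (Bystanding equipment to travel clear of: a vice 170 mm high, an open case 160 mm, a spray can 200 mm.)

How it is judged:
By the outcome, as a careful person would: the job done as asked, in the order asked, and still so for the second after the job is handed in, with the robot touching nothing.
It also fails if it takes over 141 s, if anything falls off the work surface, if the arm or the gripper's body presses on something with over 40 N, if the wrist force passes 120 N, or if a joint passes its speed limit or range.

## Robot

A 6-joint arm with a two-finger parallel gripper is mounted at the origin on the work surface; the furniture and walls round the work are solid. World frame = base frame: x ahead of the robot, y to its left, z up, the work surface at z = 0. Lengths are in mm, angles in degrees, forces in N, time in s.
With the tool pointing down it reaches from about 300 to 850 mm from the base axis. Payload 4.2 kg.
Tool frame: the origin (TCP) lies midway between the tips of the shut fingers; the grasp point (between the pads) lies 19 mm behind it; z points along the fingers, y is the line along which they close (so a half turn about z gives the same grasp; the last joint's range is limited). The gripper opens to 91 mm and grips with 3 to 60 N. Pads are 32 mm wide; open, the fingers measure 118 mm over their backs; the gripper's body (76 mm by 178 mm) begins 60 mm behind the grasp point.
Start: joints at [-76.948, 18.312, 89.639, -0, 72.044, -1.146], TCP at [141.034, -557.452, 213.976] pointing down, gripper open.
Joint ranges: [-177.97, 177.97], [-48.28, 115.42], [12.27, 149.76], [-77.06, 257.06], [2.81, 150.46], [-146.56, 146.56]. Speed limits (degrees/s): [147.25, 147.25, 180, 180, 180, 180].

## Interface

Orientations are given as [roll, pitch, yaw] about the fixed x, y, z axes, in that order (R = Rz(yaw) Ry(pitch) Rx(roll)).
In Python, from workcell import env gives the robot as it stands.
- The arm moves only by the shell command python3 drive.py 'ROWS' [OPENING] [FORCE]. ROWS is a JSON list of rows, 1 to 8 of them, each an object with the fields xyz (a list: dx, dy, dz in mm), rot (a list: a rotation vector rx, ry, rz in degrees); a field left out counts as zero; each row shifts and turns the commanded pose from where the row before left it, along the tool's axes as they then stand; what a row does not reach is not made up. A row lasts 1/10 s, in which the tool goes at most 50 mm and 8.59 degrees, less where a joint would pass 70% of its speed; a pose out of reach is approached as far as the arm can. OPENING is the finger opening in mm, set as the command begins (- or left out keeps the last). The fingers move at their own pace and stop on an object; FORCE is the grip in N (left out, the last holds). Time passes only in rows, so rows that do not move let the fingers close. It prints the time, the measured TCP pose, the force, the opening and the grip force at its end. Input that does not fit is refused with a message, and nothing moves.
- env.state(): the state, without advancing time (a new reading comes with each control period).
- env.grab_frame(name): name is "side" or "top"; returns the picture (400x640x3 uint8, blue, green, red); there is no depth.
- env.camera_model(name): a dict with "fx", "fy", "cx", "cy" (pixels), "D" ([k1, k2, p1, p2, k3] as OpenCV has them; the pictures are not rectified), "T" (4x4, takes a point from camera to world coordinates). Camera axes: x right, y up, looking along -z (the intrinsics and any distortion apply to the point x, -y, -z); pixel columns grow to the right and rows downward; lengths in mm; the calibration is good to about 2 mm. A picture is of the moment at which its call begins. camera_model takes no time and is no camera call.
- env.job_done(): hands the job in; it is judged then, once.
The state is a dict: "time_s": time; "qpos": joint angles; "qvel": joint speeds; "effort": joint torques, N m; "ee_pos": TCP position; "ee_rot": TCP orientation; "force": force on the tool from outside, world axes, zero at the start; "torque": the same for the moment, N m; "gripper_width": finger opening in mm; "gripper_force": force on a finger pad.
Only numpy, scipy, OpenCV 4.12 (cv2) and the standard library are available. Lean on these libraries where they do the work, as an engineer would, in place of code of your own. Each camera call takes 0.05 s, during which the arm holds its last target. There are 200 camera calls.

## Working session

There is one attempt and no reset: what is moved stays moved. The work goes in short steps, Python scripts to look and compute and a shell command to move; the robot and the scene stay as the last step left them, time stands still between calls to the robot, and variables do not carry over. Pictures are saved under pics/ and viewed, at most 15 in all, crops included, and the job is handed in when it is done.

```bash
ls; mkdir -p pics
python3 - <<'E'
from workcell import env
import cv2
for n in("top","side"):
    cv2.imwrite(f"pics/{n}0.png",env.grab_frame(n)); m=env.camera_model(n); print(n,m)
s=env.state();print(s['time_s'],s['ee_pos'],s['ee_rot'])
E
```

```text
drive.py
pics
workcell.py
top {'fx': 370.54634727211936, 'fy': 370.54634727211936, 'cx': 320.35291673834377, 'cy': 197.97205362839256, 'D': array([-0.00185774,  0.        ,  0.        ,  0.        ,  0.        ]), 'T': array([[-2.50973609e-02,  9.87446369e-01, -1.55948040e-01,
         3.53747962e+02],
       [-9.99684840e-01, -2.46986448e-02,  4.49421513e-03,
         3.44934407e+01],
       [ 5.86091163e-04,  1.56011684e-01,  9.87755036e-01,
         9.60063643e+02],
       [ 0.00000000e+00,  0.00000000e+00,  0.00000000e+00,
         1.00000000e+00]])}
side {'fx': 401.1497218914884, 'fy': 401.1497218914884, 'cx': 323.32344611872696, 'cy': 201.81900111928556, 'D': array([-0.05874726,  0.        ,  0.        ,  0.        ,  0.        ]), 'T': array([[ 1.53034672e-01, -7.27006784e-01,  6.69359040e-01,
         1.10127087e+03],
       [ 9.88201228e-01,  1.08315986e-01, -1.08286569e-01,
        -7.92943166e+01],
       [ 6.22278641e-03,  6.78033025e-01,  7.35005098e-01,
         7.44035936e+02],
       [ 0.00000000e+00,  0.00000000e+00,  0.00000000e+00,
         1.00000000e+00]])}
0.1 [ 140.9067503  -556.98766327  213.20599704] [-1.79907277e+02 -6.32143984e-04  1.41961330e+01]
```
View pics/top0.png

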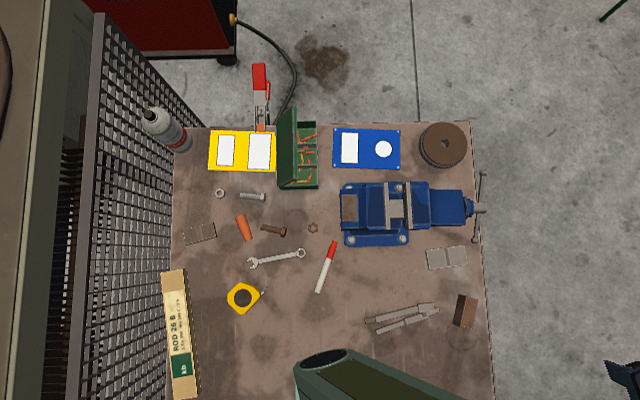

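View pics/side0.png

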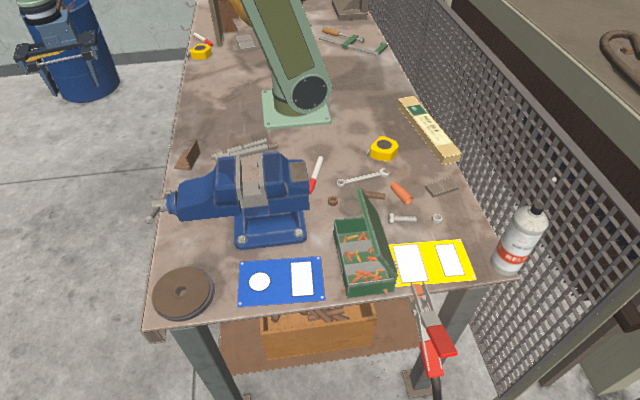

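The top view shows the bright nut (220,193), bright bolt (252,196), nozzle (244,227), rusty bolt (273,230), rusty nut (313,228), the dark coupon (200,234), the light coupon (446,258), the yellow board (243,150) and the blue board (366,148). The side view shows the same things at nut (437,218), bolt (403,218), nozzle (400,193) and dark coupon (441,188). Next I'll zoom in and segment.

Create h.py:
```python
import numpy as np, cv2
from workcell import env
def ray(n,uv):
    m=env.camera_model(n); K=np.array([[m['fx'],0,m['cx']],[0,m['fy'],m['cy']],[0,0,1]])
    p=cv2.undistortPoints(np.array(uv,float).reshape(-1,1,2),K,m['D']).reshape(-1,2)
    d=np.c_[p[:,0],-p[:,1],-np.ones(len(p))]@m['T'][:3,:3].T
    return m['T'][:3,3],d
def plane(n,uv,z):
    c,d=ray(n,uv); return c+d*((z-c[2])/d[:,2])[:,None]
def tri(a,b):
    (c1,d1),(c2,d2)=ray("top",a),ray("side",b); d1,d2=d1[0],d2[0]
    s=np.linalg.lstsq(np.c_[d1,-d2],c2-c1,rcond=None)[0]
    p,q=c1+s[0]*d1,c2+s[1]*d2
    return (p+q)/2,np.linalg.norm(p-q)
```

Run:
```python
import cv2,numpy as np
t=cv2.imread("pics/top0.png");s=cv2.imread("pics/side0.png")
cv2.imwrite("pics/c1.png",cv2.resize(t[110:260,175:335],None,fx=5,fy=5,interpolation=2)[:600] if 0 else cv2.resize(t[125:250,175:335],None,fx=4.8,fy=4.8,interpolation=cv2.INTER_CUBIC))
cv2.imwrite("pics/c2.png",cv2.resize(s[170:300,325:485],None,fx=4.6,fy=4.6,interpolation=cv2.INTER_CUBIC))
from h import *
# white silhouettes
for n,im in(("top",t),("side",s)):
    hsv=cv2.cvtColor(im,cv2.COLOR_BGR2HSV); w=((hsv[...,2]>225)&(hsv[...,1]<40)).astype(np.uint8)
    c,_=cv2.findContours(w,cv2.RETR_EXTERNAL,cv2.CHAIN_APPROX_NONE)
    for k in c:
        if cv2.contourArea(k)>100:
            P=plane(n,k.reshape(-1,2),5)[:,:2].astype(np.float32); r=cv2.minAreaRect(P); M=cv2.moments(k); uv=(M['m10']/M['m00'],M['m01']/M['m00'])
            print(n,np.round(uv,1),np.round(r[0],1),np.round(r[1],1),round(r[2],1))
```

```text
top [383.1 148.5] [ 633.9 -140.2] [41.1 39.4] 69.3
top [225.2 150. ] [641.4 280.2] [40.8 79.8] 87.2
top [259. 151.] [635.7 190.3] [54.5 93.9] 86.6
top [349.3 147.1] [639.2 -50.9] [40.2 80. ] 87.7
side [259.  281.2] [ 634.4 -140.4] [41.4 41.5] 20.4
side [301.6 278.5] [639.7 -50.3] [42.4 81.8] 86.4
side [449.2 259.7] [641.8 280.9] [42.5 82.1] 86.3
side [409.8 263.1] [636.2 190.6] [57.2 96.4] 86.7
```

View pics/c1.png

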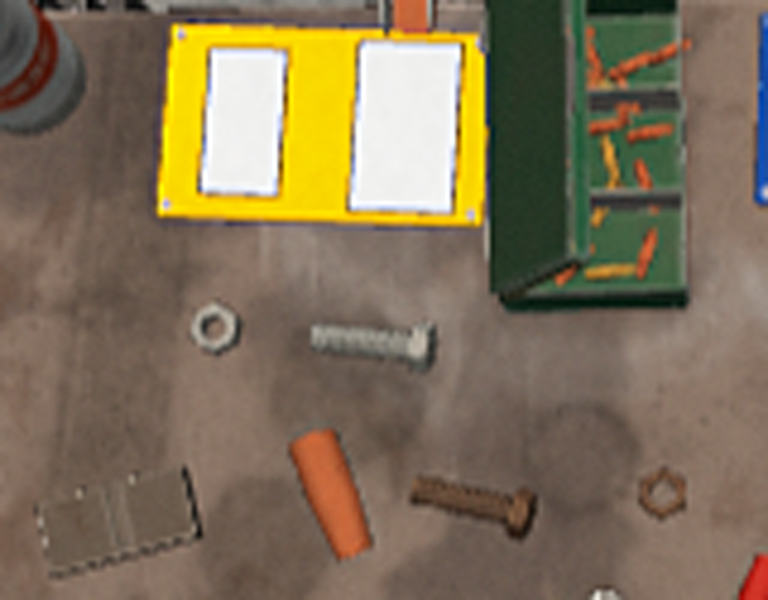

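View pics/c2.png

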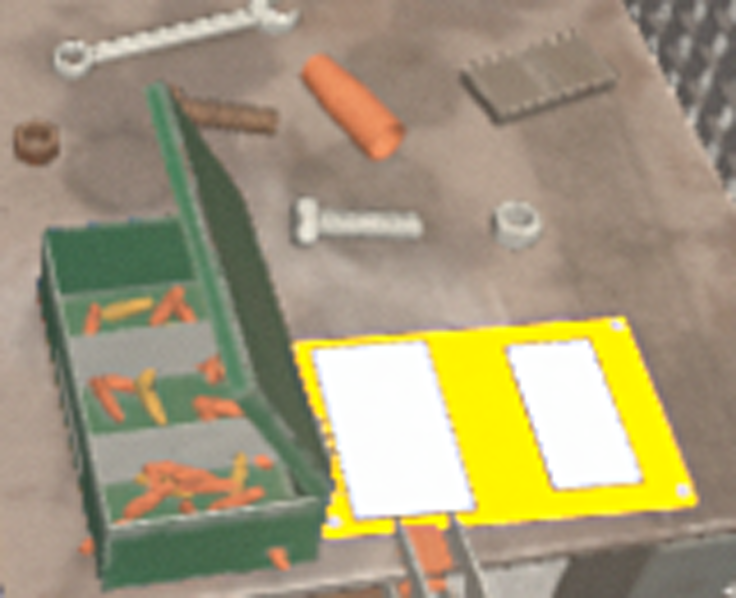

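The crops show the bright bolt (head towards the case, at about (262,196) full-frame), the nut, the tapered nozzle and the grooved dark coupon. The case lid leans over its own box, away from the yellow board. The silhouettes agree to about 1 mm between the views. Next I'll measure the objects and obstacles.

Run:
```python
from h import *
t=cv2.imread("pics/top0.png");s=cv2.imread("pics/side0.png")
# heights of silhouettes, obstacles
for nm,a,b in [("nutdisc",(383.1,148.5),(259,281.2)),("boltbar",(349.3,147.1),(301.6,278.5)),("nozbar",(225.2,150),(449.2,259.7)),("coupbar",(259,151),(409.8,263.1)),
  ("lid rim near",(297,180),(358.7,188.5)),("can top",(150,113),(540,210)),("clamp handle tip",(260,64),(440,352)),("clamp at edge",(261,130),(418,286))]:
    p,e=tri(a,b); print(nm,p.round(1),round(e,1))
boxes={"nut":((213,186,228,201),(430,209,446,226)),"bolt":((236,188,268,205),(386,210,419,226)),"noz":((232,210,256,245),(388,178,416,208)),"coup":((180,220,220,248),(422,174,462,200))}
import sys
vis=[]
for k,bx in boxes.items():
    cs=[]
    for n,im,(x0,y0,x1,y1) in (("top",t,bx[0]),("side",s,bx[1])):
        r=cv2.resize(im[y0:y1,x0:x1],None,fx=8,fy=8,interpolation=cv2.INTER_CUBIC)
        if k=="noz": hsv=cv2.cvtColor(r,cv2.COLOR_BGR2HSV); g=hsv[...,1]
        elif k=="coup": g=255-cv2.absdiff(r[...,2],r[...,0])   # coupon less red than bench
        else: g=cv2.cvtColor(r,cv2.COLOR_BGR2GRAY)
        g=cv2.GaussianBlur(g,(9,9),0)
        _,m=cv2.threshold(g,0,255,cv2.THRESH_OTSU)
        m=cv2.morphologyEx(m,cv2.MORPH_OPEN,np.ones((9,9)))
        c=max(cv2.findContours(m,cv2.RETR_EXTERNAL,cv2.CHAIN_APPROX_NONE)[0],key=cv2.contourArea)
        h=cv2.convexHull(c); cv2.drawContours(r,[h],-1,(0,255,0),1); vis.append(cv2.resize(r,(190,260)))
        uv=(h.reshape(-1,2)+.5)/8-.5+[x0,y0]; zz={"nut":7,"bolt":10,"noz":13,"coup":6}[k]
        P=plane(n,uv,zz)[:,:2].astype(np.float32); q=cv2.minAreaRect(P)
        M=cv2.moments(h); ct=np.array([M['m10'],M['m01']])/M['m00']/8-.44+[x0,y0]; cs.append(ct)
        print(k,n,"rect",np.round(q[0],1),np.round(q[1],1),round(q[2],1),"cent",plane(n,ct,zz)[0,:2].round(1))
    p,e=tri(*cs); print("  tri",p.round(1),round(e,1))
cv2.imwrite("pics/seg.png",np.vstack([np.hstack(vis[:4]),np.hstack(vis[4:])]))
```

```text
nutdisc [ 634.1 -140.7    4. ] 0.1
boltbar [640.4 -50.5   3.4] 0.4
nozbar [641.3 281.6   1.8] 0.9
coupbar [636.3 191.2   1.7] 0.7
lid rim near [525.9  85.7 142. ] 6.8
can top [675.3 402.8 186.4] 5.7
clamp handle tip [857.6 176.4  49.8] 8.4
clamp at edge [695.2 188.4   2.3] 6.1
nut top rect [524.6 294.7] [23.4 24. ] 58.2 cent [525.4 294.5]
nut side rect [521.7 296.1] [23.  28.3] 81.4 cent [521.4 295.5]
  tri [524.6 293.4  11.1] 0.0
bolt top rect [513.4 203.7] [73.5 44.4] 88.6 cent [516.6 197. ]
bolt side rect [514.6 209.8] [64.1 30.7] 74.8 cent [512.3 205.5]
  tri [516.5 199.6  15.5] 7.3
noz top rect [431.9 228. ] [70.8 26.6] 20.9 cent [433.1 228.3]
noz side rect [431.9 229.1] [83.1 31.9] 20.1 cent [434.3 229.5]
  tri [433.4 229.2  11.9] 1.4
coup top rect [422.  338.6] [102.   69.4] 84.8 cent [420.  339.3]
coup side rect [438.8 338.1] [90.3 43.4] 76.8 cent [432.1 333.5]
  tri [420.6 342.   -6.6] 2.6
```

View pics/seg.png

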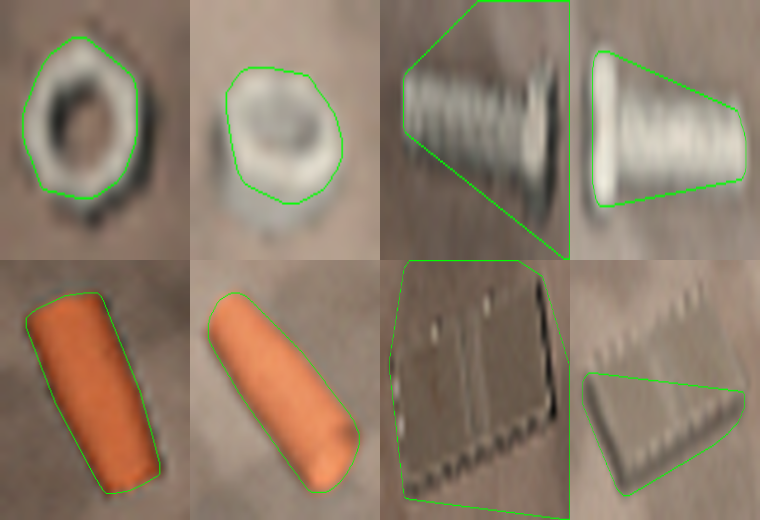

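Run:
```python
from h import *
f=lambda b,X0,Y0,pts:[(b[0]+(x-X0)/190*(b[2]-b[0])-.5,b[1]+(y-Y0)/260*(b[3]-b[1])-.5) for x,y in pts]
bt=f((236,188,268,205),380,0,[(404,103),(556,140)]); bs=f((386,210,419,226),570,0,[(745,145),(593,130)])
for n,p in(("top",bt),("side",bs)):
    P=plane(n,p,10)[:,:2];v=P[1]-P[0]; print(n,P.round(1).tolist(),"mid",P.mean(0).round(1),np.hypot(*v).round(1),np.degrees(np.arctan2(v[1],v[0])).round(1))
print([ (a.round(1),round(e,1)) for a,e in (tri(x,y) for x,y in zip(bt,bs))])
ct=f((180,220,220,248),380,260,[(393,365),(541,280),(552,413),(404,490)]); cs=f((422,174,462,200),570,260,[(742,390),(625,482),(583,375),(697,290)])
cs2=[(x/4.6+324.5,y/4.6+169.5) for x,y in[(617,72),(500,115),(462,72),(572,33)]]
for n,p in(("top",ct),("side",cs),("side",cs2)):
    P=plane(n,p,12)[:,:2].astype(np.float32); print(n,P.round(1).tolist(),"mean",P.mean(0).round(1),[np.round(x,1) for x in cv2.minAreaRect(P)])
print(tri(np.mean(ct,0),np.mean(cs2,0)))
```

```text
top [[518.8, 239.9], [510.8, 173.4]] mid [514.8 206.7] 67.0 -96.9
side [[519.5, 241.2], [507.1, 178.7]] mid [513.3 210. ] 63.7 -101.2
[(array([519.1, 240.7,   9.5]), np.float64(1.3)), (array([510.6, 174.9,  14.4]), np.float64(4.4))]
top [[427.3999938964844, 385.0], [448.79998779296875, 305.8999938964844], [412.1000061035156, 299.29998779296875], [393.0, 378.0]] mean [420.3 342.1] [array([420.9, 342. ]), array([37.3, 83.2]), np.float64(13.6)]
side [[432.6000061035156, 382.3999938964844], [454.79998779296875, 307.1000061035156], [414.5, 297.1000061035156], [393.0, 371.29998779296875]] mean [423.7 339.4] [array([423.9, 339.2]), array([41.5, 78.9]), np.float64(16.1)]
side [[428.20001220703125, 386.70001220703125], [450.79998779296875, 308.79998779296875], [415.29998779296875, 298.70001220703125], [393.8999938964844, 372.70001220703125]] mean [422.  341.7] [array([421.8, 342.6]), array([36.9, 81.1]), np.float64(16.2)]
(array([420.35824488, 342.671119  ,   9.86144125]), np.float64(0.29823394358855354))
```

Nut (524.5,293.8), bolt mid (514.7,207.8) with its axis at -98°, nozzle (433.3,228.8) at 20.9°, coupon (421.5,341.7) at 105°. Heights and sizes all check out. First move: turn to the bolt's grasp yaw and travel above the bolt.

```bash
cat > calc.py <<'E'
# calc.py x y z yaw : remaining shift in tool axes and turn about tool z (applied after the shift), opening etc.
import sys; from h import *
s=env.state(); x,y,z,w=map(float,sys.argv[1:5]); p=s['ee_pos']; r=s['ee_rot']
from scipy.spatial.transform import Rotation as R
Rm=R.from_euler('xyz',r,degrees=True); d=Rm.inv().apply(np.array([x,y,z])-p)
print("t",round(s['time_s'],1),"pos",np.round(p,1),"rot",np.round(r,1),"| shift",np.round(d,1),"dist",round(float(np.hypot(d[0],d[1]))),"turn",round((r[2]-w+180)%360-180,1),"open",round(s['gripper_width'],1),"F",np.round(s['force'],1),"grip",round(s['gripper_force'],1))
E
python3 drive.py '[{"xyz":[0,0,-5],"rot":[0,0,-8.5]},{"xyz":[0,0,-5],"rot":[0,0,-8.5]},{"xyz":[0,0,-5],"rot":[0,0,-8.5]},{"xyz":[0,0,-5],"rot":[0,0,-8.5]},{"xyz":[0,0,-5],"rot":[0,0,-8.5]},{"xyz":[0,0,-5],"rot":[0,0,-8.5]},{"xyz":[0,0,-5],"rot":[0,0,-8.5]},{"xyz":[0,0,-5],"rot":[0,0,-8.3]}]' 91 20
python3 drive.py '[{"xyz":[45,14.7,0]},{"xyz":[45,14.7,0]},{"xyz":[45,14.7,0]},{"xyz":[45,14.7,0]},{"xyz":[45,14.7,0]},{"xyz":[45,14.7,0]},{"xyz":[45,14.7,0]},{"xyz":[45,14.7,0]}]'
python3 drive.py '[{"xyz":[45,14.7,0]},{"xyz":[45,14.7,0]},{"xyz":[45,14.7,0]},{"xyz":[45,14.7,0]},{"xyz":[45,14.7,0]},{"xyz":[45,14.7,0]},{"xyz":[45,14.7,0]},{"xyz":[45,14.7,0]}]'
python3 drive.py '[{},{},{}]'
python3 calc.py 514.7 207.8 5 82
```

```text
time_s: 0.9
ee_pos: [141.0, -557.1, 253.7]
ee_rot: [-180.0, -0.1, 82.3]
force: [-0.2, 0.6, -0.6]
gripper_width: 90.8
gripper_force: 0.0
time_s: 1.7
ee_pos: [307.8, -215.4, 253.8]
ee_rot: [180.0, 0.0, 82.0]
force: [0.8, -0.7, -0.8]
gripper_width: 91.2
gripper_force: 0.0
time_s: 2.5
ee_pos: [474.4, 124.8, 253.6]
ee_rot: [-180.0, 0.0, 82.0]
force: [0.9, -0.3, 0.1]
gripper_width: 91.0
gripper_force: 0.0
time_s: 2.8
ee_pos: [473.5, 121.9, 253.6]
ee_rot: [-179.9, 0.1, 82.0]
force: [-0.7, 0.1, 0.6]
gripper_width: 90.8
gripper_force: 0.0
t 2.8 pos [473.5 121.9 253.6] rot [-1.799e+02  1.000e-01  8.200e+01] | shift [ 91.   29.1 248.5] dist 96 turn -0.0 open 90.8 F [-0.7  0.1  0.6] grip 0.0
```

```bash
python3 drive.py '[{"xyz":[45.5,14.5,0]},{"xyz":[45.5,14.6,0]},{"xyz":[0,0,45]},{"xyz":[0,0,45]},{"xyz":[0,0,45]},{"xyz":[0,0,45]},{"xyz":[0,0,30]},{}]' 60
python3 drive.py '[{"xyz":[0,0,20]},{"xyz":[0,0,10]},{"xyz":[0,0,8.5]},{}]'
python3 drive.py '[{},{},{},{},{},{}]' 5 30
python3 drive.py '[{},{},{},{}]' 5 30
python3 calc.py 514.7 207.8 5 82
```

```text
time_s: 3.6
ee_pos: [512.2, 206.0, 40.4]
ee_rot: [-179.5, 0.3, 81.9]
force: [0.4, -1.0, 0.5]
gripper_width: 60.1
gripper_force: 0.0
time_s: 4.0
ee_pos: [515.6, 208.4, 5.6]
ee_rot: [-180.0, 0.0, 82.0]
force: [0.4, -0.3, -0.2]
gripper_width: 60.3
gripper_force: 0.0
time_s: 4.6
ee_pos: [515.5, 208.9, 5.5]
ee_rot: [-180.0, 0.0, 82.0]
force: [-0.5, 0.1, 0.8]
gripper_width: 15.2
gripper_force: 30.1
time_s: 5.0
ee_pos: [515.6, 208.9, 5.5]
ee_rot: [-180.0, 0.0, 82.0]
force: [-0.7, 0.6, 2.3]
gripper_width: 15.5
gripper_force: 30.0
t 5.0 pos [515.6 208.9   5.5] rot [-180.    0.   82.] | shift [-1.2 -0.7  0.5] dist 1 turn -0.0 open 15.5 F [-0.7  0.6  2.3] grip 30.0
```

```bash
python3 drive.py '[{"xyz":[0,0,-20]},{"xyz":[0,0,-45]},{"xyz":[0,0,-45]},{"xyz":[0,0,-45]},{"xyz":[0,0,-45]},{"xyz":[0,0,-45]},{}]'
python3 drive.py '[{"rot":[0,0,8.5]},{"rot":[0,0,8.5]},{"rot":[0,0,8.5]},{"rot":[0,0,8.5]},{"rot":[0,0,8.5]},{"rot":[0,0,8.5]},{"rot":[0,0,8.5]},{"rot":[0,0,8.5]}]'
python3 drive.py '[{"rot":[0,0,8.5]},{"rot":[0,0,8.5]},{"rot":[0,0,0.4]},{},{}]'
python3 calc.py 639.8 -50.6 11 -3.4
python3 - <<'E'
from h import *
for a,b in [((318.3,186.9),(334.8,220)),((317,183),(334.8,220)),((317,121),(347,288))]: print(tri(a,b))
cv2.imwrite("pics/a.png",np.hstack([cv2.resize(env.grab_frame("top")[120:260,180:330],(400,373)),cv2.resize(env.grab_frame("side")[120:260,300:450],(400,373))]))
E
```

```text
time_s: 5.7
ee_pos: [518.9, 210.0, 257.1]
ee_rot: [179.3, -0.4, 82.0]
force: [0.6, -0.6, -0.5]
gripper_width: 15.2
gripper_force: 30.0
time_s: 6.5
ee_pos: [515.1, 208.5, 248.7]
ee_rot: [180.0, 0.2, 13.6]
force: [0.3, 0.2, -1.8]
gripper_width: 15.4
gripper_force: 30.0
time_s: 7.0
ee_pos: [515.5, 208.7, 249.8]
ee_rot: [180.0, 0.0, -3.3]
force: [-0.4, 0.5, -1.9]
gripper_width: 15.3
gripper_force: 30.0
t 7.0 pos [515.5 208.7 249.8] rot [180.    0.   -3.3] | shift [139.2 251.7 238.8] dist 288 turn 0.1 open 15.3 F [-0.4  0.5 -1.9] grip 30.0
(array([526.38746844,  37.56755496,  48.17035503]), np.float64(5.662166273171471))
(array([534.20215647,  38.28626313,  57.23937494]), np.float64(1.0624770884399886))
(array([700.52626798,  34.37884072,  43.36556736]), np.float64(0.8962100922487467))
```

View pics/a.png

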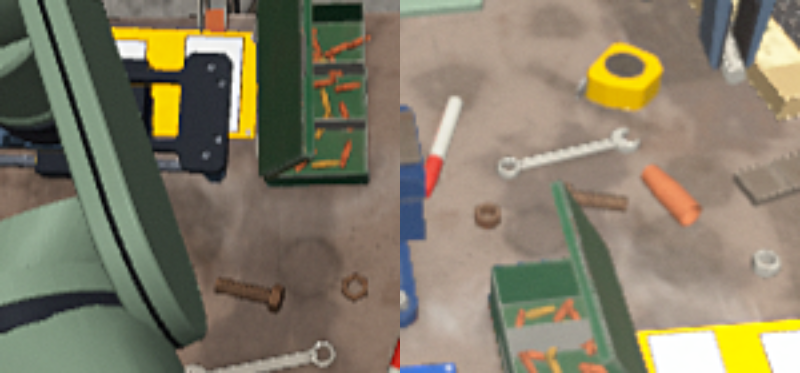

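```bash
python3 drive.py '[{"xyz":[23.2,42,0]},{"xyz":[23.2,42,0]},{"xyz":[23.2,42,0]},{"xyz":[23.2,42,0]},{"xyz":[23.2,42,0]},{"xyz":[23.2,41.7,0]},{},{}]'
python3 drive.py '[{"xyz":[0,0,45]},{"xyz":[0,0,45]},{"xyz":[0,0,45]},{"xyz":[0,0,45]},{"xyz":[0,0,30]},{},{}]'
python3 calc.py 639.8 -50.6 11 -3.4
```

```text
time_s: 7.9
ee_pos: [639.7, -51.6, 249.7]
ee_rot: [-180.0, 0.1, -3.5]
force: [-0.0, 1.4, -0.6]
gripper_width: 15.3
gripper_force: 30.0
time_s: 8.6
ee_pos: [640.0, -49.5, 41.2]
ee_rot: [-180.0, -0.0, -3.3]
force: [0.5, 0.1, -0.1]
gripper_width: 15.4
gripper_force: 30.0
t 8.6 pos [640.  -49.5  41.2] rot [-180.    -0.    -3.3] | shift [-0.2  1.1 30.2] dist 1 turn 0.1 open 15.4 F [ 0.5  0.1 -0.1] grip 30.0
```

```bash
python3 drive.py '[{"xyz":[0.6,0.8,15]},{"xyz":[0,0,8]},{"xyz":[0,0,4]},{"xyz":[0,0,2.7]},{},{}]'
python3 drive.py '[{},{},{},{}]' 60
python3 drive.py '[{"xyz":[0,0,-20]},{"xyz":[0,0,-40]},{"xyz":[0,0,-45]},{"xyz":[0,0,-45]},{"xyz":[0,0,-45]},{"xyz":[0,0,-40]},{}]'
python3 calc.py 524.5 293.8 4 0
```

```text
time_s: 9.2
ee_pos: [640.5, -51.6, 11.0]
ee_rot: [180.0, -0.0, -3.4]
force: [1.2, 0.0, -2.1]
gripper_width: 15.4
gripper_force: 30.0
time_s: 9.6
ee_pos: [640.4, -51.6, 11.0]
ee_rot: [180.0, -0.0, -3.4]
force: [0.2, 1.0, 0.9]
gripper_width: 44.1
gripper_force: 0.0
time_s: 10.3
ee_pos: [643.3, -51.8, 253.2]
ee_rot: [180.0, -0.8, -3.4]
force: [0.1, -0.7, 0.6]
gripper_width: 60.2
gripper_force: 0.0
t 10.3 pos [643.3 -51.8 253.2] rot [180.   -0.8  -3.4] | shift [-142.5 -338.   247. ] dist 367 turn -3.4 open 60.2 F [ 0.1 -0.7  0.6] grip 0.0
```

```bash
python3 drive.py '[{"xyz":[-17.8,-42.2,0]},{"xyz":[-17.8,-42.2,0]},{"xyz":[-17.8,-42.2,0]},{"xyz":[-17.8,-42.2,0]},{"xyz":[-17.8,-42.2,0]},{"xyz":[-17.8,-42.2,0]},{"xyz":[-17.8,-42.2,0]},{"xyz":[-17.8,-42.2,0]}]'
python3 drive.py '[{"xyz":[0,0,45]},{"xyz":[0,0,45]},{"xyz":[0,0,45]},{"xyz":[0,0,45]},{"xyz":[0,0,20]},{},{}]'
python3 calc.py 524.5 293.8 3.5 -3.4
python3 - <<'E'
from h import *
for uv in [(360,182),(398,182),(430,182)]:
  for z in(100,170): print(uv,z,plane("top",[uv],z)[0].round())
t=env.grab_frame("top");s=env.grab_frame("side")
cv2.imwrite("pics/b.png",np.hstack([cv2.resize(t[110:210,320:480],(400,250)),cv2.resize(s[180:310,200:360],(400,325))[:250]]) if 0 else np.hstack([cv2.resize(t[110:215,320:460],(400,300)),cv2.resize(s[215:320,220:360],(400,300))]))
E
```

```text
time_s: 11.1
ee_pos: [517.0, 295.4, 245.2]
ee_rot: [180.0, 0.0, -3.4]
force: [0.8, 0.5, 0.3]
gripper_width: 59.6
gripper_force: 0.0
time_s: 11.8
ee_pos: [518.4, 294.1, 45.9]
ee_rot: [180.0, -0.0, -3.4]
force: [0.2, -0.1, 0.9]
gripper_width: 60.1
gripper_force: 0.0
t 11.8 pos [518.4 294.1  45.9] rot [180.   -0.   -3.4] | shift [ 6.1 -0.1 42.4] dist 6 turn -0.0 open 60.1 F [ 0.2 -0.1  0.9] grip 0.0
(360, 182) 100 [525. -64. 100.]
(360, 182) 170 [511. -56. 170.]
(398, 182) 100 [ 523. -154.  100.]
(398, 182) 170 [ 509. -139.  170.]
(430, 182) 100 [ 521. -230.  100.]
(430, 182) 170 [ 508. -208.  170.]
```

View pics/b.png

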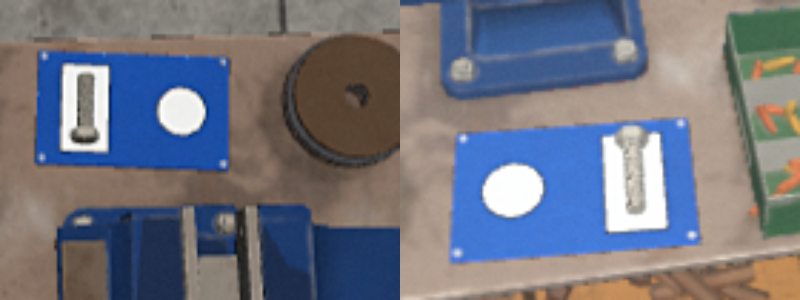

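The bolt lies centred on its bar: in the crop its span is rows 72–145, inside the bar's 65–152. The vice ends at x≈525, so it clears the nut disc. Now the nut.

```bash
python3 drive.py '[{"xyz":[6,0,20]},{"xyz":[0,0,15]},{"xyz":[0,0,7.4]},{},{}]'
python3 drive.py '[{},{},{},{},{},{},{}]' 10 20
python3 drive.py '[{"xyz":[0,0,-20]},{"xyz":[0,0,-45]},{"xyz":[0,0,-45]},{"xyz":[0,0,-45]},{"xyz":[0,0,-45]},{"xyz":[0,0,-45]},{}]'
python3 calc.py 634.1 -140.5 9 -3.4
```

```text
time_s: 12.4
ee_pos: [524.8, 294.0, 4.5]
ee_rot: [-179.9, -0.1, -3.4]
force: [0.1, -0.3, -0.0]
gripper_width: 60.1
gripper_force: 0.0
time_s: 13.1
ee_pos: [524.1, 293.6, 3.4]
ee_rot: [180.0, -0.0, -3.4]
force: [0.7, 0.1, 2.0]
gripper_width: 23.3
gripper_force: 20.0
time_s: 13.8
ee_pos: [527.0, 295.2, 255.7]
ee_rot: [-179.6, -0.7, -3.4]
force: [0.6, 0.1, 0.2]
gripper_width: 23.2
gripper_force: 20.0
t 13.8 pos [527.  295.2 255.7] rot [-179.6   -0.7   -3.4] | shift [129.7 430.4 245.1] dist 450 turn -0.0 open 23.2 F [0.6 0.1 0.2] grip 20.0
```

```bash
python3 drive.py '[{"xyz":[13.5,42.7,0]},{"xyz":[13.5,42.7,0]},{"xyz":[13.5,42.7,0]},{"xyz":[13.5,42.7,0]},{"xyz":[13.5,42.7,0]},{"xyz":[13.5,42.7,0]},{"xyz":[13.5,42.7,0]},{"xyz":[13.5,42.7,0]}]'
python3 drive.py '[{"xyz":[13.5,42.7,0]},{"xyz":[13.5,42.7,0]},{"xyz":[0,0,45]},{"xyz":[0,0,45]},{"xyz":[0,0,45]},{"xyz":[0,0,45]},{},{}]'
python3 calc.py 634.1 -140.5 9 -3.4
```

```text
time_s: 14.6
ee_pos: [611.4, -55.6, 247.3]
ee_rot: [-180.0, 0.1, -3.4]
force: [-0.1, 0.2, -0.7]
gripper_width: 23.7
gripper_force: 20.0
time_s: 15.4
ee_pos: [633.4, -140.6, 68.1]
ee_rot: [-180.0, 0.1, -3.4]
force: [0.8, 0.1, 0.8]
gripper_width: 23.3
gripper_force: 20.0
t 15.4 pos [ 633.4 -140.6   68.1] rot [-1.8e+02  1.0e-01 -3.4e+00] | shift [ 0.7 -0.1 59.1] dist 1 turn -0.0 open 23.3 F [0.8 0.1 0.8] grip 20.0
```

```bash
python3 drive.py '[{"xyz":[0.5,0,30]},{"xyz":[0,0,15]},{"xyz":[0,0,8]},{"xyz":[0,0,6.3]},{},{}]'
python3 drive.py '[{},{},{},{}]' 60
python3 drive.py '[{"xyz":[0,0,-20]},{"xyz":[0,0,-40]},{"xyz":[0,0,-45]},{"xyz":[0,0,-45]},{"xyz":[0,0,-45]},{"xyz":[0,0,-45]},{}]'
python3 drive.py '[{"xyz":[-40,-20,0],"rot":[0,0,-8.2]},{"rot":[0,0,-8.2]},{"rot":[0,0,-8.2]},{"rot":[0,0,-8.2]},{"rot":[0,0,-8.2]},{"rot":[0,0,-8.2]},{"rot":[0,0,-8.2]},{"rot":[0,0,-8.2]}]' 91
python3 drive.py '[{"rot":[0,0,-8.2]},{"rot":[0,0,-8.2]},{"rot":[0,0,-8.2]},{"rot":[0,0,-8.2]},{"rot":[0,0,-8.2]},{"rot":[0,0,-7.7]},{},{}]'
python3 calc.py 433.3 228.8 7 110.9
python3 - <<'E'
from h import *
s=cv2.imread("pics/side0.png");t=cv2.imread("pics/top0.png")
cv2.imwrite("pics/f.png",np.hstack([cv2.resize(s[100:240,400:540],(400,400)),cv2.resize(t[130:270,130:270],(400,400))]))
E
```

```text
time_s: 16.0
ee_pos: [635.0, -140.9, 10.4]
ee_rot: [180.0, -0.1, -3.4]
force: [-0.3, -0.3, -0.7]
gripper_width: 23.1
gripper_force: 20.0
time_s: 16.4
ee_pos: [634.1, -140.8, 9.2]
ee_rot: [180.0, -0.0, -3.4]
force: [-1.0, 0.5, 0.1]
gripper_width: 52.5
gripper_force: 0.0
time_s: 17.1
ee_pos: [637.2, -141.4, 257.1]
ee_rot: [179.8, -0.8, -3.4]
force: [-0.6, -0.3, -0.5]
gripper_width: 60.0
gripper_force: 0.0
time_s: 17.9
ee_pos: [594.9, -118.3, 248.2]
ee_rot: [-179.9, 0.0, 62.5]
force: [-0.7, -0.5, -0.0]
gripper_width: 91.0
gripper_force: 0.0
time_s: 18.7
ee_pos: [595.1, -118.3, 248.5]
ee_rot: [-180.0, -0.0, 110.7]
force: [-0.3, 0.2, 0.3]
gripper_width: 90.9
gripper_force: 0.0
t 18.7 pos [ 595.1 -118.3  248.5] rot [-180.    -0.   110.7] | shift [381.8 -28.2 241.7] dist 383 turn -0.2 open 90.9 F [-0.3  0.2  0.3] grip 0.0
```

View pics/f.png

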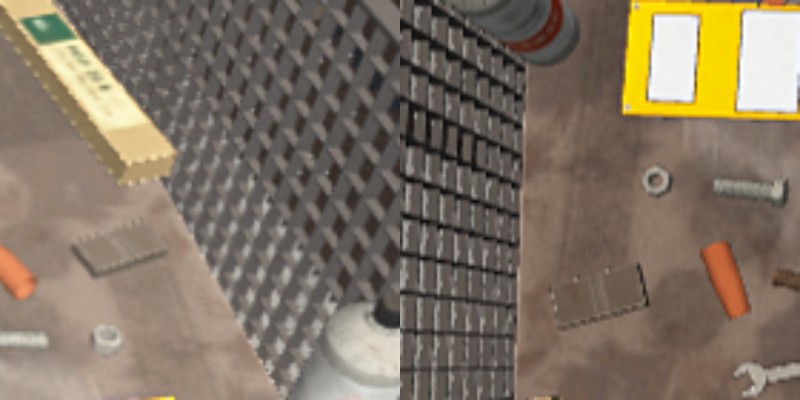

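```bash
python3 drive.py '[{"xyz":[47.7,-3.5,0]},{"xyz":[47.7,-3.5,0]},{"xyz":[47.7,-3.5,0]},{"xyz":[47.7,-3.5,0]},{"xyz":[47.7,-3.5,0]},{"xyz":[47.7,-3.5,0]},{"xyz":[47.7,-3.5,0]},{"xyz":[47.7,-3.5,0]}]'
python3 drive.py '[{"xyz":[0,0,45]},{"xyz":[0,0,45]},{"xyz":[0,0,45]},{"xyz":[0,0,45]},{},{}]'
python3 calc.py 433.3 228.8 5 110.9
python3 - <<'E'
from h import *
t=env.grab_frame("top");s=env.grab_frame("side")
print(plane("top",[(172,210)],0),plane("side",[(480,215)],0))
cv2.imwrite("pics/g.png",np.hstack([cv2.resize(t[85:155,225:295],(400,400),interpolation=2),cv2.resize(s[240:310,375:445],(400,400),interpolation=2)]))
E
```

```text
time_s: 19.5
ee_pos: [431.9, 229.7, 249.1]
ee_rot: [180.0, 0.0, 110.7]
force: [1.1, -0.5, -0.0]
gripper_width: 90.9
gripper_force: 0.0
time_s: 20.1
ee_pos: [433.3, 228.3, 69.4]
ee_rot: [-180.0, 0.0, 110.8]
force: [0.5, 0.4, 0.9]
gripper_width: 91.2
gripper_force: 0.0
t 20.1 pos [433.3 228.3  69.4] rot [-180.     0.   110.8] | shift [ 0.5  0.3 64.4] dist 1 turn -0.1 open 91.2 F [0.5 0.4 0.9] grip 0.0
[[483.23518612 417.97955153   0.        ]] [[524.86965392 407.74028386   0.        ]]
```

View pics/g.png

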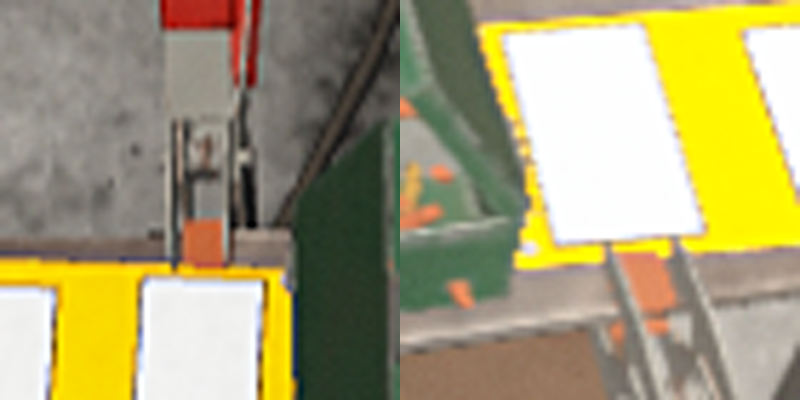

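The clamp jaw's two rails end right at the board's far edge. I'll triangulate them while grasping the nozzle.

```bash
python3 - <<'E'
from h import *
for a,b in [((255.8,132.2),(423.5,281.5)),((265.4,130.9),(411.9,282.5)),((260.5,131.5),(417.8,284.3))]: print(tri(a,b))
E
python3 drive.py '[{"xyz":[0,0,30]},{"xyz":[0,0,18]},{"xyz":[0,0,10]},{"xyz":[0,0,6.4]},{},{}]'
python3 calc.py 433.3 228.8 5 110.9
python3 drive.py '[{},{},{},{},{},{}]' 50 25
python3 calc.py 641.6 280.7 10 86.5
```

```text
(array([688.33221268, 201.96907766,   5.65647192]), np.float64(6.427278168809645))
(array([689.5133446 , 175.26211082,  10.44092061]), np.float64(5.9180430323999955))
(array([691.08152476, 189.52468157,   2.08111927]), np.float64(5.606963779596483))
time_s: 20.8
ee_pos: [433.8, 228.5, 5.6]
ee_rot: [179.9, -0.0, 110.9]
force: [-1.2, 0.8, 0.2]
gripper_width: 91.0
gripper_force: 0.0
t 20.8 pos [433.8 228.5   5.6] rot [179.9  -0.  110.9] | shift [ 0.4 -0.4  0.6] dist 1 turn -0.0 open 91.0 F [-1.2  0.8  0.2] grip 0.0
time_s: 21.4
ee_pos: [433.0, 228.2, 4.9]
ee_rot: [180.0, 0.0, 110.9]
force: [-0.7, -0.1, 3.9]
gripper_width: 65.4
gripper_force: 25.0
t 21.4 pos [433.  228.2   4.9] rot [180.    0.  110.9] | shift [-25.3 213.6  -5.1] dist 215 turn 24.4 open 65.4 F [-0.7 -0.1  3.9] grip 25.0
```

```bash
python3 drive.py '[{"xyz":[0,0,-20]},{"xyz":[0,0,-45],"rot":[0,0,8.1]},{"xyz":[0,0,-45],"rot":[0,0,8.1]},{"xyz":[0,0,-45],"rot":[0,0,8.2]},{},{},{}]'
python3 calc.py 641.6 280.7 10.5 86.5
```

```text
time_s: 22.1
ee_pos: [431.8, 227.5, 158.0]
ee_rot: [-179.8, 0.1, 86.5]
force: [-0.3, 1.0, -1.1]
gripper_width: 65.8
gripper_force: 25.0
t 22.1 pos [431.8 227.5 158. ] rot [-1.798e+02  1.000e-01  8.650e+01] | shift [ 66.  206.6 146.7] dist 217 turn 0.0 open 65.8 F [-0.3  1.  -1.1] grip 25.0
```

```bash
python3 drive.py '[{"xyz":[13.2,41.3,0]},{"xyz":[13.2,41.3,0]},{"xyz":[13.2,41.3,0]},{"xyz":[13.2,41.3,0]},{"xyz":[13.2,41.3,0]},{"xyz":[0,0,45]},{"xyz":[0,0,45]},{}]'
python3 drive.py '[{"xyz":[0,0,20]},{},{}]'
python3 calc.py 641.6 280.7 10.5 86.5
```

```text
time_s: 22.9
ee_pos: [637.2, 278.8, 59.4]
ee_rot: [-179.0, 0.5, 86.5]
force: [-0.1, 0.4, -1.4]
gripper_width: 65.7
gripper_force: 25.0
time_s: 23.2
ee_pos: [643.3, 281.5, 50.5]
ee_rot: [180.0, -0.0, 86.5]
force: [0.5, 0.0, -0.2]
gripper_width: 65.4
gripper_force: 25.0
t 23.2 pos [643.3 281.5  50.5] rot [180.   -0.   86.5] | shift [-0.9 -1.6 40. ] dist 2 turn 0.0 open 65.4 F [ 0.5  0.  -0.2] grip 25.0
```

```bash
python3 drive.py '[{"xyz":[-0.8,-1.5,20]},{"xyz":[0,0,10]},{"xyz":[0,0,6]},{"xyz":[0,0,3.6]},{},{}]'
python3 drive.py '[{},{},{}]' 80
python3 drive.py '[{"xyz":[0,0,-20]},{"xyz":[0,0,-30]},{"xyz":[0,0,-40]},{"xyz":[0,0,-40]},{"xyz":[0,0,-40]},{"xyz":[0,0,-20]},{},{}]'
python3 drive.py '[{"xyz":[-15,-48,0]},{"xyz":[-15,-47,0]},{"xyz":[-15,-47,0]},{"xyz":[-15,-47,0]},{"rot":[0,0,-8]},{"rot":[0,0,-8]},{"rot":[0,0,-2.7]},{}]'
python3 calc.py 421.5 341.7 4 105.2
python3 - <<'E'
from h import *
t=env.grab_frame("top");s=env.grab_frame("side")
cv2.imwrite("pics/i.png",np.hstack([cv2.resize(t[115:185,200:290],(400,311)),cv2.resize(s[215:305,385:475],(311,311)) ]))
for n,im in(("top",t),("side",s)):
    hsv=cv2.cvtColor(im,cv2.COLOR_BGR2HSV); m=((hsv[...,0]<15)&(hsv[...,1]>130)).astype(np.uint8)
    for k in cv2.findContours(m,cv2.RETR_EXTERNAL,cv2.CHAIN_APPROX_NONE)[0]:
        if cv2.contourArea(k)>80:
            P=plane(n,k.reshape(-1,2),18)[:,:2].astype(np.float32); print(n,k.reshape(-1,2).mean(0).round(1),[np.round(x,1) for x in cv2.minAreaRect(P)])
E
```

```text
time_s: 23.8
ee_pos: [642.0, 280.9, 10.7]
ee_rot: [179.9, -0.0, 86.5]
force: [0.2, 0.0, -1.8]
gripper_width: 65.8
gripper_force: 25.0
time_s: 24.1
ee_pos: [641.8, 280.8, 10.4]
ee_rot: [180.0, -0.0, 86.5]
force: [0.2, 0.0, 0.7]
gripper_width: 79.7
gripper_force: 0.0
time_s: 24.9
ee_pos: [641.3, 280.6, 199.5]
ee_rot: [-180.0, 0.0, 86.5]
force: [0.6, 0.3, -1.2]
gripper_width: 80.0
gripper_force: 0.0
time_s: 25.7
ee_pos: [448.4, 231.9, 198.1]
ee_rot: [-179.8, 0.0, 105.2]
force: [-0.2, 0.5, 0.4]
gripper_width: 80.1
gripper_force: 0.0
t 25.7 pos [448.4 231.9 198.1] rot [-179.8    0.   105.2] | shift [113.2   3.6 194. ] dist 113 turn -0.0 open 80.1 F [-0.2  0.5  0.4] grip 0.0
top [331.5 249.6] [array([372. ,   4.9]), array([15.9, 45.8]), np.float64(69.7)]
top [223.5 147.5] [array([643.3, 281.3]), array([24.3, 68.6]), np.float64(85.5)]
top [262.8  82.9] [array([827.6, 182.4]), array([107.3,  46.9]), np.float64(3.6)]
top [159.8  21.1] [array([1001.6,  478.9]), array([419.3, 152.1]), np.float64(88.5)]
side [433.3 352.8] [array([841., 181.]), array([67.8, 96.5]), np.float64(86.4)]
side [281.9 330.4] [array([ 756.9, -100.3]), array([57.3, 82.2]), np.float64(3.5)]
side [366.6 276.2] [array([661.9,  84. ]), array([63.4, 25.6]), np.float64(88.5)]
side [510.1 255.9] [array([663.1, 411.9]), array([64.2, 32.8]), np.float64(46.2)]
side [451.  256.4] [array([641.7, 282.7]), array([25.6, 75.2]), np.float64(85.5)]
```

View pics/i.png

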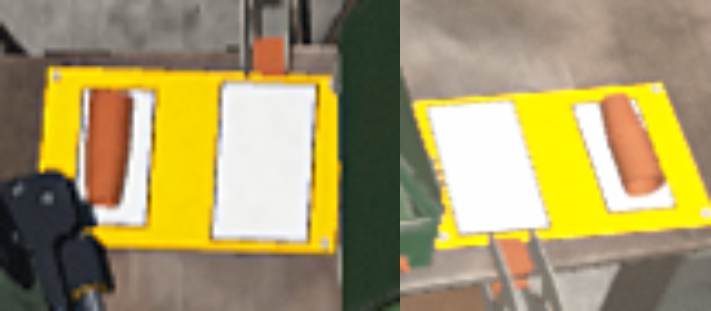

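The nozzle is centred on its bar to about 1 mm in both views. Next is the coupon. The fence is about 30 mm beyond it, so I'll grip across its width, a little off centre away from the fence, set it down in the open, and regrip it lengthwise. That keeps the gripper body off the case lid.

```bash
python3 drive.py '[{"xyz":[33.8,0,0]},{"xyz":[33.8,0.3,0]},{"xyz":[33.8,0.3,0]},{"xyz":[0,0,45]},{"xyz":[0,0,45]},{"xyz":[0,0,45]},{},{}]' 62
python3 calc.py 424.6 330.1 4 105.2
```

```text
time_s: 26.6
ee_pos: [423.6, 330.4, 64.9]
ee_rot: [-179.9, 0.0, 105.2]
force: [0.7, 0.5, 0.8]
gripper_width: 61.8
gripper_force: 0.0
t 26.6 pos [423.6 330.4  64.9] rot [-179.9    0.   105.2] | shift [-0.5  0.9 60.9] dist 1 turn -0.0 open 61.8 F [0.7 0.5 0.8] grip 0.0
```

```bash
python3 drive.py '[{"xyz":[0,1,30]},{"xyz":[0,0,18]},{"xyz":[0,0,8]},{"xyz":[0,0,4.8]},{},{}]'
python3 drive.py '[{},{},{},{},{}]' 30 35
python3 calc.py 424.6 330.1 4 105.2
python3 drive.py '[{"xyz":[0,0,-15]},{"xyz":[-40,0,-30]},{"xyz":[0,0,-30],"rot":[0,0,-8]},{"rot":[0,0,-8]},{"rot":[0,0,-8]},{"rot":[0,0,-8]},{"rot":[0,0,-8]},{"rot":[0,0,-8]}]'
python3 drive.py '[{"rot":[0,0,-8]},{"rot":[0,0,-8]},{"rot":[0,0,-7.3]},{},{}]'
python3 calc.py 500 270 5 176.5
```

```text
time_s: 27.2
ee_pos: [425.4, 331.3, 5.5]
ee_rot: [179.9, -0.0, 105.2]
force: [0.2, 0.0, -0.0]
gripper_width: 61.9
gripper_force: 0.0
time_s: 27.7
ee_pos: [424.7, 330.8, 4.5]
ee_rot: [180.0, -0.0, 105.2]
force: [0.1, -0.7, 3.8]
gripper_width: 39.4
gripper_force: 34.8
t 27.7 pos [424.7 330.8   4.5] rot [180.   -0.  105.2] | shift [-0.7 -0.3  0.5] dist 1 turn 0.0 open 39.4 F [ 0.1 -0.7  3.8] grip 34.8
time_s: 28.5
ee_pos: [434.3, 291.6, 78.3]
ee_rot: [-179.9, -0.1, 153.5]
force: [0.5, -0.1, -4.3]
gripper_width: 39.6
gripper_force: 34.8
time_s: 29.0
ee_pos: [434.6, 291.8, 78.6]
ee_rot: [-180.0, -0.1, 176.3]
force: [0.5, -0.5, -3.4]
gripper_width: 39.4
gripper_force: 34.8
t 29.0 pos [434.6 291.8  78.6] rot [-1.800e+02 -1.000e-01  1.763e+02] | shift [-66.7 -17.6  73.6] dist 69 turn -0.2 open 39.4 F [ 0.5 -0.5 -3.4] grip 34.8
```

```bash
python3 drive.py '[{"xyz":[-33.3,-8.8,0]},{"xyz":[-33.4,-8.8,0]},{"xyz":[0,0,30]},{"xyz":[0,0,25]},{"xyz":[0,0,12]},{"xyz":[0,0,6.7]},{},{}]'
python3 calc.py 500 270 5 176.5
python3 drive.py '[{},{},{},{}]' 75
python3 drive.py '[{"xyz":[0,0,-20]},{"xyz":[0,0,-30]},{"xyz":[0,0,-40]},{"xyz":[0,0,-30],"rot":[0,0,8.5]},{"rot":[0,0,8.5]},{"rot":[0,0,8.5]},{"rot":[0,0,8.5]},{"rot":[0,0,8.5]}]'
python3 drive.py '[{"xyz":[-40,-40,0],"rot":[0,0,8.5]},{"rot":[0,0,8.5]},{"rot":[0,0,8.5]},{"rot":[0,0,8.5]},{"rot":[0,0,8.5]},{"rot":[0,0,5]},{},{}]' 91
python3 calc.py 488 270.7 5 86.5
python3 - <<'E'
from h import *
t=env.grab_frame("top");s=env.grab_frame("side")
cv2.imwrite("pics/j.png",np.hstack([cv2.resize(t[175:235,205:265],(400,400),interpolation=2),cv2.resize(s[180:240,395:455],(400,400),interpolation=2) ]))
E
```

```text
time_s: 29.8
ee_pos: [501.2, 271.0, 6.3]
ee_rot: [179.9, 0.1, 176.5]
force: [1.2, -0.1, -4.7]
gripper_width: 39.5
gripper_force: 34.9
t 29.8 pos [501.2 271.    6.3] rot [1.799e+02 1.000e-01 1.765e+02] | shift [ 1.1 -1.1  1.3] dist 2 turn -0.0 open 39.5 F [ 1.2 -0.1 -4.7] grip 34.9
time_s: 30.2
ee_pos: [500.8, 270.6, 6.0]
ee_rot: [180.0, 0.1, 176.5]
force: [-0.3, -0.5, -0.2]
gripper_width: 68.7
gripper_force: 0.0
time_s: 31.0
ee_pos: [500.5, 270.5, 125.8]
ee_rot: [180.0, 0.0, 133.6]
force: [0.2, -0.4, 1.0]
gripper_width: 75.1
gripper_force: 0.0
time_s: 31.8
ee_pos: [499.6, 220.5, 125.6]
ee_rot: [180.0, 0.0, 86.6]
force: [0.2, -0.5, -0.8]
gripper_width: 90.9
gripper_force: 0.0
t 31.8 pos [499.6 220.5 125.6] rot [180.    0.   86.6] | shift [ 49.5 -14.6 120.6] dist 52 turn 0.1 open 90.9 F [ 0.2 -0.5 -0.8] grip 0.0
```

View pics/j.png

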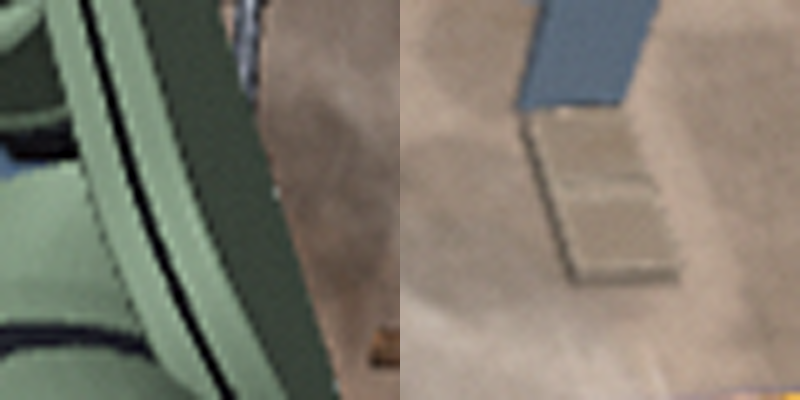

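Run:
```python
from h import *
p=[(395+(x-400)*.15-.4,180+y*.15-.4) for x,y in[(572,268),(679,266),(562,187),(652,182),(520,112)]]
print(plane("side",p,12).round(1))
```

```text
[[526.9 249.8  12. ]
 [531.8 288.5  12. ]
 [488.6 258.4  12. ]
 [491.2 292.5  12. ]
 [449.4 254.5  12. ]]
```

```bash
python3 drive.py '[{"xyz":[25.1,-6.9,0]},{"xyz":[25.1,-6.8,0]},{"xyz":[0,0,40]},{"xyz":[0,0,40]},{},{},{}]' 91
python3 calc.py 489 271.4 4.5 86.5
```

```text
time_s: 32.6
ee_pos: [490.6, 272.1, 47.5]
ee_rot: [179.8, -0.1, 86.5]
force: [1.1, 0.6, 0.5]
gripper_width: 90.9
gripper_force: 0.0
t 32.6 pos [490.6 272.1  47.5] rot [ 1.798e+02 -1.000e-01  8.650e+01] | shift [-0.9 -1.7 43. ] dist 2 turn -0.0 open 90.9 F [1.1 0.6 0.5] grip 0.0
```

```bash
python3 drive.py '[{"xyz":[-0.4,-1,15]},{"xyz":[0,0,8]},{"xyz":[0,0,4]},{},{}]'
python3 calc.py 489 271.4 4.5 86.5
python3 drive.py '[{"xyz":[0,0,5]},{"xyz":[0,0,5]},{"xyz":[0,0,3]},{"xyz":[0,0,2]},{}]'
python3 calc.py 489 271.4 4.5 86.5
python3 drive.py '[{},{},{},{}]' 70 40
python3 calc.py 489 271.4 4.5 86.5
```

```text
time_s: 33.1
ee_pos: [488.5, 271.3, 19.1]
ee_rot: [179.9, -0.0, 86.5]
force: [-0.0, 0.0, 0.8]
gripper_width: 90.9
gripper_force: 0.0
t 33.1 pos [488.5 271.3  19.1] rot [179.9  -0.   86.5] | shift [ 0.1  0.5 14.6] dist 1 turn -0.0 open 90.9 F [-0.   0.   0.8] grip 0.0
time_s: 33.6
ee_pos: [487.8, 271.0, 3.1]
ee_rot: [-180.0, 0.0, 86.5]
force: [-0.4, -0.1, 0.7]
gripper_width: 91.1
gripper_force: 0.0
t 33.6 pos [487.8 271.    3.1] rot [-180.     0.    86.5] | shift [ 0.5  1.2 -1.4] dist 1 turn 0.0 open 91.1 F [-0.4 -0.1  0.7] grip 0.0
time_s: 34.0
ee_pos: [488.5, 271.2, 3.6]
ee_rot: [179.9, -0.0, 86.5]
force: [1.1, 0.8, -1.4]
gripper_width: 79.2
gripper_force: 40.0
t 34.0 pos [488.5 271.2   3.6] rot [179.9  -0.   86.5] | shift [ 0.2  0.5 -0.9] dist 1 turn 0.0 open 79.2 F [ 1.1  0.8 -1.4] grip 40.0
```

```bash
python3 drive.py '[{"xyz":[0,0,-15]},{"xyz":[0,0,-35]},{"xyz":[0,0,-40]},{"xyz":[-17.9,35.1,0]},{"xyz":[-17.8,35.1,0]},{"xyz":[-17.8,35.1,0]},{"xyz":[-17.8,35.1,0]},{}]'
python3 drive.py '[{},{}]'
python3 calc.py 624.1 191.5 9 86.5
```

```text
time_s: 34.8
ee_pos: [627.5, 188.4, 92.5]
ee_rot: [179.9, 0.1, 86.3]
force: [-1.2, -0.1, -3.2]
gripper_width: 79.5
gripper_force: 40.0
time_s: 35.0
ee_pos: [622.2, 191.5, 92.6]
ee_rot: [-179.8, 0.0, 86.5]
force: [-0.6, -0.4, -4.7]
gripper_width: 79.7
gripper_force: 40.0
t 35.0 pos [622.2 191.5  92.6] rot [-179.8    0.    86.5] | shift [ 0.2  2.1 83.6] dist 2 turn 0.0 open 79.7 F [-0.6 -0.4 -4.7] grip 40.0
```

```bash
python3 drive.py '[{"xyz":[0,0,35]},{"xyz":[0,0,20]},{"xyz":[0,0,8]},{},{},{}]'
python3 calc.py 624.1 191.5 9 86.5
```

```text
time_s: 35.6
ee_pos: [624.7, 191.9, 32.1]
ee_rot: [179.8, -0.1, 86.5]
force: [-0.4, -0.8, -2.9]
gripper_width: 79.5
gripper_force: 40.0
t 35.6 pos [624.7 191.9  32.1] rot [ 1.798e+02 -1.000e-01  8.650e+01] | shift [-0.4 -0.6 23.1] dist 1 turn 0.0 open 79.5 F [-0.4 -0.8 -2.9] grip 40.0
```

```bash
python3 drive.py '[{"xyz":[-0.5,0,10]},{"xyz":[0,0,6]},{"xyz":[0,0,4]},{"xyz":[0,0,2.5]},{},{}]'
python3 calc.py 624.1 191.5 9 86.5
python3 drive.py '[{},{},{}]' 87
python3 drive.py '[{"xyz":[0,0,-10]},{"xyz":[0,0,-20]},{"xyz":[0,0,-40]},{"xyz":[0,0,-40]},{"xyz":[-10,-45,0]},{"xyz":[-10,-45,0]},{"xyz":[-10,-45,0]},{"xyz":[-10,-45,0]}]'
python3 drive.py '[{"xyz":[0,-40,0]},{}]' 3
python3 calc.py 560 194 11 86.5
python3 - <<'E'
from h import *
t=env.grab_frame("top");s=env.grab_frame("side")
cv2.imwrite("pics/t9.png",t);cv2.imwrite("pics/s9.png",s)
cv2.imwrite("pics/k.png",np.hstack([cv2.resize(t[125:175,240:290],(400,400),interpolation=2),cv2.resize(s[235:295,390:450],(400,400),interpolation=2) ]))
E
```

```text
time_s: 36.2
ee_pos: [623.6, 190.7, 8.7]
ee_rot: [-180.0, 0.0, 86.5]
force: [-3.4, -1.4, 3.8]
gripper_width: 79.7
gripper_force: 40.0
t 36.2 pos [623.6 190.7   8.7] rot [-180.     0.    86.5] | shift [ 0.8  0.5 -0.3] dist 1 turn -0.0 open 79.7 F [-3.4 -1.4  3.8] grip 40.0
time_s: 36.5
ee_pos: [624.3, 191.0, 8.1]
ee_rot: [179.9, -0.0, 86.5]
force: [0.3, 0.2, 0.3]
gripper_width: 86.9
gripper_force: 0.0
time_s: 37.3
ee_pos: [440.3, 161.7, 118.7]
ee_rot: [179.9, -0.0, 86.5]
force: [-0.7, -0.3, 0.4]
gripper_width: 87.0
gripper_force: 0.0
time_s: 37.5
ee_pos: [396.3, 163.4, 118.3]
ee_rot: [-179.8, 0.1, 86.6]
force: [0.4, 0.7, -0.5]
gripper_width: 73.7
gripper_force: 0.0
t 37.5 pos [396.3 163.4 118.3] rot [-1.798e+02  1.000e-01  8.660e+01] | shift [ 40.4 161.9 106.6] dist 167 turn 0.1 open 73.7 F [ 0.4  0.7 -0.5] grip 0.0
```

View pics/k.png

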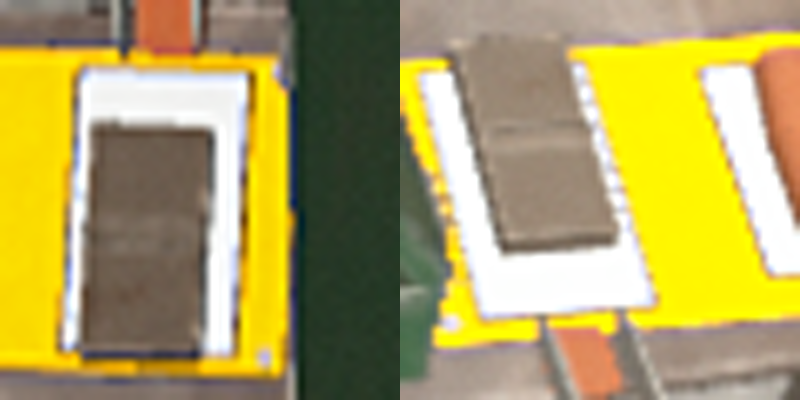

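Run:
```python
from h import *
a=[(240+x/8-.44,125+y/8-.44) for x,y in[(92,125),(213,128),(203,350),(82,345)]]
b=[(390+x*.15-.43,235+y*.15-.43) for x,y in[(618,236),(503,242),(455,42),(573,36)]]
for n,p in(("top",a),("side",b)):
    P=plane(n,p,17)[:,:2]; print(P.round(1).tolist(),P.mean(0).round(1),[np.round(x,1) for x in cv2.minAreaRect(P.astype(np.float32))])
```

```text
[[661.7, 209.3], [659.7, 169.4], [584.6, 172.8], [587.3, 212.3]] [623.3 190.9] [array([623.2, 191.1]), array([40. , 75.4]), np.float64(87.4)]
[[687.5, 336.6], [683.7, 298.3], [604.3, 313.1], [608.2, 354.8]] [646.  325.7] [array([646. , 326.6]), array([41.7, 84.6]), np.float64(79.5)]
```

```bash
python3 - <<'E'
from h import *
b=[(390+(x-400)*.15-.43,235+y*.15-.43) for x,y in[(618,236),(503,242),(455,42),(573,36)]]
P=plane("side",b,17)[:,:2]; print(P.round(1).tolist(),P.mean(0).round(1),[np.round(x,1) for x in cv2.minAreaRect(P.astype(np.float32))])
E
python3 drive.py '[{},{},{},{},{},{}]' 3
python3 calc.py 560 194 60 86.5
```

```text
[[667.0, 207.4], [663.5, 169.9], [583.4, 176.7], [587.0, 217.5]] [625.2 192.9] [array([625.3, 193.5]), array([41. , 80.6]), np.float64(84.9)]
time_s: 38.2
ee_pos: [401.8, 164.3, 117.9]
ee_rot: [-180.0, 0.0, 86.5]
force: [-0.7, 0.8, 0.2]
gripper_width: 17.9
gripper_force: 0.0
t 38.2 pos [401.8 164.3 117.9] rot [-180.     0.    86.5] | shift [ 39.3 156.1  57.8] dist 161 turn -0.0 open 17.9 F [-0.7  0.8  0.2] grip 0.0
```

```bash
python3 drive.py '[{"xyz":[9,38,0]},{"xyz":[10,38,0]},{"xyz":[10,38,0]},{"xyz":[10.3,37.1,0]},{"xyz":[0,0,35]},{"xyz":[0,0,22]},{},{}]' 0
python3 calc.py 555 194.3 10 86.5
```

```text
time_s: 39.0
ee_pos: [555.0, 194.4, 61.1]
ee_rot: [-180.0, 0.0, 86.5]
force: [-0.2, -0.7, -0.1]
gripper_width: 0.3
gripper_force: 0.0
t 39.0 pos [555.  194.4  61.1] rot [-180.     0.    86.5] | shift [-0.1 -0.  51.1] dist 0 turn -0.0 open 0.3 F [-0.2 -0.7 -0.1] grip 0.0
```

```bash
python3 drive.py '[{"xyz":[0,0,25]},{"xyz":[0,0,15]},{"xyz":[0,0,11]},{},{}]'
python3 drive.py '[{"xyz":[0,4,0]},{"xyz":[0,4,0]},{"xyz":[0,3,0]},{},{}]'
python3 drive.py '[{"xyz":[0,2,0]},{"xyz":[0,1,0]},{}]'
python3 drive.py '[{"xyz":[0,2,0]},{"xyz":[0,1,0]},{}]'
python3 drive.py '[{"xyz":[0,2,0]},{"xyz":[0,1,0]},{}]'
python3 drive.py '[{"xyz":[0,2,0]},{"xyz":[0,1,0]},{}]'
python3 calc.py 582.5 193 9 86.5
python3 - <<'E'
from h import *
s=env.grab_frame("side")
cv2.imwrite("pics/l.png",cv2.resize(s[235:295,390:450],(600,600),interpolation=2))
E
```

```text
time_s: 39.5
ee_pos: [555.7, 194.7, 11.1]
ee_rot: [179.9, -0.0, 86.5]
force: [-0.1, 0.5, -0.0]
gripper_width: 0.5
gripper_force: 0.0
time_s: 40.0
ee_pos: [566.0, 193.6, 10.1]
ee_rot: [-180.0, 0.0, 86.5]
force: [0.8, 0.3, -0.9]
gripper_width: 0.9
gripper_force: 0.0
time_s: 40.3
ee_pos: [569.1, 193.5, 10.0]
ee_rot: [180.0, 0.0, 86.5]
force: [-0.0, 0.3, -0.0]
gripper_width: 0.8
gripper_force: 0.0
time_s: 40.6
ee_pos: [572.1, 193.3, 10.0]
ee_rot: [180.0, 0.0, 86.5]
force: [-0.1, 0.2, -0.4]
gripper_width: 0.3
gripper_force: 0.0
time_s: 40.9
ee_pos: [574.3, 193.1, 9.9]
ee_rot: [-179.9, 0.0, 86.5]
force: [-2.4, -0.1, 1.7]
gripper_width: 0.4
gripper_force: 1.1
time_s: 41.2
ee_pos: [578.0, 192.9, 9.9]
ee_rot: [-180.0, 0.0, 86.5]
force: [-1.6, 0.1, -0.2]
gripper_width: 0.5
gripper_force: 1.1
t 41.2 pos [578.  192.9   9.9] rot [-180.     0.    86.5] | shift [0.4 4.5 0.9] dist 5 turn -0.0 open 0.5 F [-1.6  0.1 -0.2] grip 1.1
```

View pics/l.png

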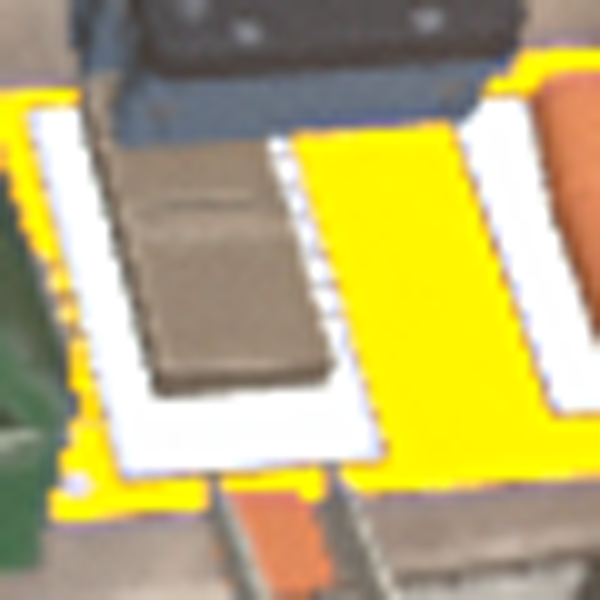

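Run:
```python
from h import *
print(plane("side",[(390+x*.1-.45,235+y*.1-.45) for x,y in[(155,373),(330,357)]],17).round(1))
print(plane("side",[(390+x*.1-.45,235+y*.1-.45) for x,y in[(157,393),(332,377),(122,478),(385,457)]],5).round(1))
```

```text
[[665.9 169.3  17. ]
 [667.8 207.7  17. ]]
[[663.7 172.3   5. ]
 [665.7 211.3   5. ]
 [683.  158.9   5. ]
 [686.8 216.2   5. ]]
```

```bash
python3 drive.py '[{"xyz":[0,2,0]},{"xyz":[0,2,0]},{"xyz":[0,2,0]},{"xyz":[0,1,0]},{},{}]'
python3 drive.py '[{"xyz":[0,-4,0]},{"xyz":[0,-8,0]},{"xyz":[0,-10,-10]},{"xyz":[0,-10,-30]},{"xyz":[-15,-40,-30]},{"xyz":[-15,-45,-30]},{"xyz":[-10,-45,0]},{"xyz":[0,-45,0]}]'
python3 drive.py '[{},{}]'
python3 calc.py 587 193 9 86.5
python3 - <<'E'
from h import *
t=env.grab_frame("top");s=env.grab_frame("side")
cv2.imwrite("pics/m.png",np.hstack([cv2.resize(t[125:175,240:290],(400,400),interpolation=2),cv2.resize(s[235:295,390:450],(400,400),interpolation=2) ]))
E
```

```text
time_s: 41.85
ee_pos: [585.3, 192.5, 10.0]
ee_rot: [179.9, -0.0, 86.5]
force: [-0.5, 0.5, -0.2]
gripper_width: 0.7
gripper_force: 0.4
time_s: 42.65
ee_pos: [380.6, 166.3, 106.9]
ee_rot: [179.9, -0.1, 86.4]
force: [-0.2, 1.2, -0.2]
gripper_width: 0.6
gripper_force: 0.0
time_s: 42.85
ee_pos: [381.9, 167.3, 106.5]
ee_rot: [179.9, -0.1, 86.6]
force: [0.3, 0.2, -1.1]
gripper_width: 0.5
gripper_force: 0.0
t 42.9 pos [381.9 167.3 106.5] rot [ 1.799e+02 -1.000e-01  8.660e+01] | shift [ 37.9 203.   98. ] dist 207 turn 0.1 open 0.5 F [ 0.3  0.2 -1.1] grip 0.0
```

View pics/m.png

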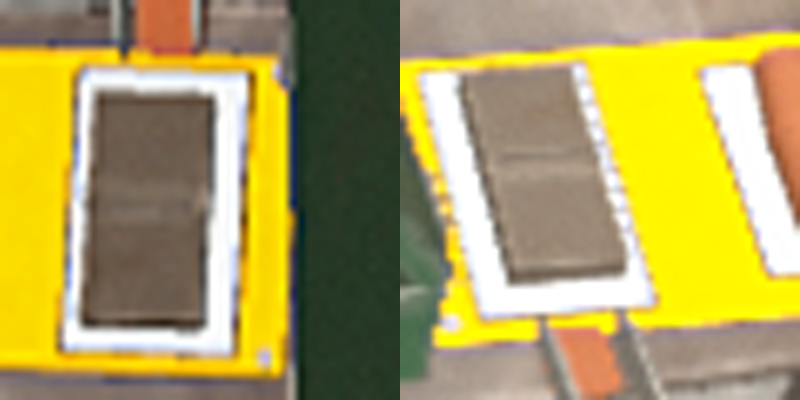

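Run:
```python
from h import *
T=lambda q:[(240+x/8-.44,125+y/8-.44) for x,y in q]
S=lambda q:[(390+(x-400)*.15-.43,235+y*.15-.43) for x,y in q]
print(plane("top",T([(95,92),(215,94),(205,322),(84,322)]),17)[:,:2].round(1).tolist())
print("bar",plane("top",T([(80,67),(250,72),(236,355),(60,350)]),5)[:,:2].round(1).tolist())
print(plane("side",S([(510,272),(625,262),(575,66),(460,71)]),17)[:,:2].round(1).tolist())
print("bot end",plane("side",S([(512,283),(627,275),(483,315),(655,305)]),5)[:,:2].round(1).tolist())
```

```text
[[673.0, 208.4], [671.3, 168.7], [594.0, 172.1], [594.9, 211.7]]
bar [[685.9, 215.6], [682.8, 158.6], [585.6, 163.7], [588.7, 221.8]]
[[674.7, 168.9], [676.8, 206.5], [599.4, 214.3], [595.5, 175.0]]
bot end [[671.8, 172.4], [674.7, 210.3], [681.9, 159.8], [686.9, 215.7]]
```

The coupon is straight and about 2 mm short of centre, so I'll give it one small last push to TCP x≈587.

```bash
python3 drive.py '[{"xyz":[9,45,0]},{"xyz":[10,45,0]},{"xyz":[10,45,0]},{"xyz":[9.3,43,30]},{"xyz":[0,0,30]},{"xyz":[0,0,15]},{},{}]' 0
python3 calc.py 587 192.6 10 86.5
```

```text
time_s: 43.75
ee_pos: [560.9, 194.0, 32.2]
ee_rot: [180.0, 0.0, 86.5]
force: [0.0, -0.6, 0.8]
gripper_width: 0.3
gripper_force: 0.0
t 43.8 pos [560.9 194.   32.2] rot [180.    0.   86.5] | shift [ 0.2 26.1 22.2] dist 26 turn -0.0 open 0.3 F [ 0.  -0.6  0.8] grip 0.0
```

```bash
python3 drive.py '[{"xyz":[0,0,15]},{"xyz":[0,0,7]},{"xyz":[0,8,0]},{"xyz":[0,8,0]},{"xyz":[0,4,0]},{}]'
python3 drive.py '[{"xyz":[0,2,0]},{"xyz":[0,2,0]},{"xyz":[0,2,0]},{},{}]'
python3 drive.py '[{"xyz":[0,-4,0]},{"xyz":[0,-8,0]},{"xyz":[0,-10,-10]},{"xyz":[0,-10,-30]},{"xyz":[-15,-40,-30]},{"xyz":[-15,-45,-30]},{"xyz":[-10,-45,0]},{"xyz":[0,-45,0]}]'
python3 drive.py '[{},{},{}]'
python3 - <<'E'
from h import *
t=env.grab_frame("top");s=env.grab_frame("side")
cv2.imwrite("pics/z.png",np.hstack([cv2.resize(t[115:265,200:420],(587,400),interpolation=2),cv2.resize(t[130:170,242:282][:, :21],(210,400),interpolation=2)]))
E
```

```text
time_s: 44.35
ee_pos: [581.3, 192.9, 11.0]
ee_rot: [179.9, -0.0, 86.5]
force: [-0.2, 0.4, -0.1]
gripper_width: 0.1
gripper_force: 0.0
time_s: 44.85
ee_pos: [585.7, 192.5, 10.3]
ee_rot: [-180.0, 0.0, 86.5]
force: [-1.0, 0.3, 0.8]
gripper_width: 0.4
gripper_force: 0.4
time_s: 45.65
ee_pos: [381.4, 166.2, 107.1]
ee_rot: [179.9, -0.0, 86.4]
force: [-0.2, 0.6, 0.7]
gripper_width: 0.3
gripper_force: 0.0
time_s: 45.95
ee_pos: [384.6, 167.5, 106.5]
ee_rot: [179.9, -0.1, 86.5]
force: [0.3, 0.5, 0.6]
gripper_width: 0.6
gripper_force: 0.0
```

View pics/z.png

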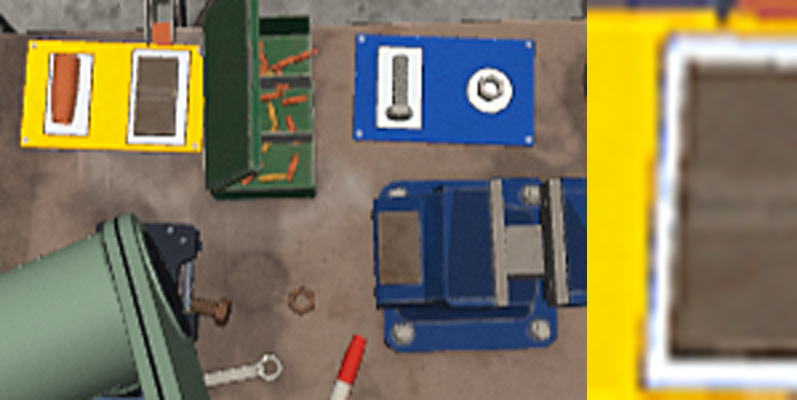

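All four parts lie centred on their silhouettes. In the crop they are at: nozzle (65,88), coupon (157,95), bolt (400,88), nut (489,88). The gripper is clear of everything and the spares have not moved.

```bash
python3 -c "
from workcell import env
print(env.job_done())"
```

```text
the job is handed in; nothing more can be done
None
```

Job handed in at about 46 s: the bright bolt and nut are on the blue board, the nozzle and small coupon on the yellow board, each centred to within about 2 mm by the camera images, with the spares left where they were; the verdict was not reported back.

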